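# Lock the praline display case

## Robot

A 7-joint arm with a two-finger parallel gripper is mounted at the origin on the work surface. World frame = base frame: x ahead of the robot, y to its left, z up, the work surface at z = 0. Lengths are in m, angles in rad, forces in N, time in s.
With the tool pointing down it reaches from about 0.4 to 0.85 m from the base axis. Payload 10.4 kg.
Tool frame: the origin (TCP) lies at the very end of the fingers, on their centre line; the grasp point (between the pads) lies 19 mm behind it; z points along the fingers, y is the line along which they close (so a half turn about z gives the same grasp; the last joint's range is limited). The gripper opens to 87 mm and grips with 3 to 60 N. Pads are 19 mm wide; open, the fingers measure 117 mm over their backs; the gripper's body (75 mm by 190 mm) begins 51 mm behind the grasp point.
Start: joints at [-1.24, 0.332, -0.065, 1.46, 0.022, 1.35, -0.088], TCP at [0.217, 0.586, 0.223] pointing down, gripper open.
Joint ranges: [-2.6, 2.6], [-0.5, 2.12], [-1.47, 1.34], [0.16, 2.42], [-1.27, 4.41], [0.06, 2.06], [-2.6, 2.6]. Speed limits (rad/s): [2.22, 2.22, 2.79, 2.79, 3.14, 3.14, 3.14].

## Interface

Orientations are given as a unit quaternion [x, y, z, w].
In Python, from bench import r gives the robot as it stands.
- The arm moves only by the shell command python3 -m crank 'ROWS' [FORCE]. ROWS is JSON, a list that holds one entry, the list of rows, each a list of 5 numbers: the shift along the tool's x, y, z in mm, then the turn about the tool's z in degrees, then the opening, from -1 (shut) to 1 (fully open). A call has 1 to 20 rows; each row is the pose to reach, as a shift and turn from the pose commanded when the call began, along the tool's axes at that moment; what a row does not reach only later rows make up. A row lasts 1/10 s, in which the tool goes at most 50 mm and 8.59 degrees, less where a joint would pass 70% of its speed; a pose out of reach is approached as far as the arm can. A call with a gripper value outside its range is refused whole. The fingers move at their own pace and stop on an object; FORCE is the grip in N (left out, the last holds). Time passes only in rows, so rows that repeat a pose let the fingers close. It gives the time, the measured TCP pose, the force, the opening and the grip force at its end, in the units of the state.
- r.read_state(): the state, without advancing time (a new reading comes with each control period).
- r.camera(name): name is "scene" or "top" or "wrist"; returns a dict with "image" (400x640x3 uint8, red, green, blue), "vfov" (degrees; the focal length in pixels is half the picture's height over the tangent of half this angle, whatever the lens; pixels are square), "cx", "cy" (the principal point, pixels), "eye" and "attitude" of the camera in the world. Camera axes: x right, y down, z forward; pixel columns grow to the right and rows downward; lengths in m; the calibration is good to about 2 mm. A picture is of the moment at which its call begins. There is no depth.
- r.close_job(): hands the job in; it is judged then, once.
The state is a dict: "time": time; "joint_positions": joint angles; "joint_vel": joint speeds; "joint_torque": joint torques, N m; "ee_pos": TCP position; "eef_rot": TCP orientation; "ft_force": force on the tool from outside, world axes, zero at the start; "torque": the same for the moment, N m; "width": finger opening in m; "grip_force": force on a finger pad.
Only numpy, scipy, OpenCV 4.12 (cv2) and the standard library are available. Lean on these libraries where they do the work, as an engineer would, in place of code of your own. Each camera call takes 0.05 s, during which the arm holds its last target. There are 200 camera calls.

## Task

Lock up the praline case that has the orange key in its lid: turn the orange key anticlockwise until it stops, then back clockwise until the lock engages, which shows by the little white marker beside the key standing in the middle of the green field. Let go and leave the key in that position, and do not turn the purple key of the other case.

Things in the scene. Friction and masses are not known exactly. Their poses are not given: they have to be found in the camera images.
- orange_key_bow (a point): Centre of the bow (grip) of the orange key, captive upright in the lid of a fixed black and cream case 170 x 170 x 90 mm. Bow: flat orange block 40 mm wide (x), 12 thick (y), 36 tall (z, up). Under it a brass neck 10 mm across, 20 long, and a rosette 28 across, 6 high, on a dark lock plate 130 x 50 mm. The point is on the vertical turning axis, 44 mm above the plate, 142 mm above the counter.
- orange_key (a joint): Turn of the orange key in rad, clockwise seen from above positive; 0 with the bow along the long side of the lock plate. Stops at -0.45 and 2.0; starts between -0.2 and 0.1; turns lightly (about 0.06 N m) and stays where left. The lock engages, marker in the middle of the green, at 0.9 (52 degrees clockwise of the plate's long side).
- marker (a joint): Place in m of the white marker (6 mm wide) along its track across the orange key's lock plate, 50 mm from the key's axis, at the plate's end away from the robot. 0 is the middle of the 16 mm wide green field (lock engaged). The bolt carries it 15 mm per rad of key: about -0.0165 to -0.012 at the start, -0.020 at the anticlockwise stop, positive when the key is turned too far clockwise.
- purple_tip (a point): Point on the upper edge of the purple key's bow, 18 mm from that key's vertical turning axis and 18 mm above the bow's centre. The purple key stands in the other case, which looks alike, and must not be turned.

How it is judged:
On the way:
1. the orange key is turned anticlockwise to its stop (below -0.35 rad) (value of joint orange_key below -0.35 rad), for 0.1 s.
At the end, for the whole second after the job is handed in: The white marker stands within the green field (its middle less than 5 mm from the field's middle, the orange key about 19 degrees or less from where the lock engages) and the key is at rest (value of joint marker between -0.005 and 0.005 m and velocity of joint orange_key between -0.05 and 0.05 rad/s); the robot touches nothing.
It fails at once if the purple key is turned (its bow's tip moves more than 7 mm) (distance of purple_tip from where it was at the start of the episode above 0.007 m).
It also fails if it takes over 34 s, if anything falls off the work surface, if the arm or the gripper's body presses on something with over 40 N, if the wrist force passes 120 N, or if a joint passes its speed limit or range.

## Working session

There is one attempt and no reset: what is moved stays moved. The work goes in short steps, Python scripts to look and compute and a shell command to move; the robot and the scene stay as the last step left them, time stands still between calls to the robot, and variables do not carry over. Pictures are saved under pics/ and viewed, at most 10 in all, crops included, and the job is handed in when it is done.

```bash
mkdir -p pics; ls; python3 - <<'E'
from bench import r
import cv2
for n in ("top","scene"):
    c=r.camera(n); cv2.imwrite(f"pics/{n}0.png",c["image"][:,:,::-1])
    print(n,c["vfov"],c["cx"],c["cy"],c["eye"],c["attitude"])
s=r.read_state(); print(s["time"],s["ee_pos"],s["eef_rot"],s["width"])
E
```

```text
pics
top 43.777992910858515 314.0269383811211 198.15297229521732 [0.48283837 0.00802378 1.16697972] [ 0.71398491 -0.69892864  0.02871686 -0.02999426]
scene 44.75420154803615 321.21484301432093 193.88725962787075 [1.15620849 0.01604163 0.99310235] [ 0.65153581  0.69623434 -0.21826882 -0.20764769]
0.1 [0.2164241  0.58596541 0.22183684] [ 1.75966466e-01  9.84395959e-01 -6.26232425e-04 -8.30111997e-05] 0.08689015819791324
```

View pics/top0.png

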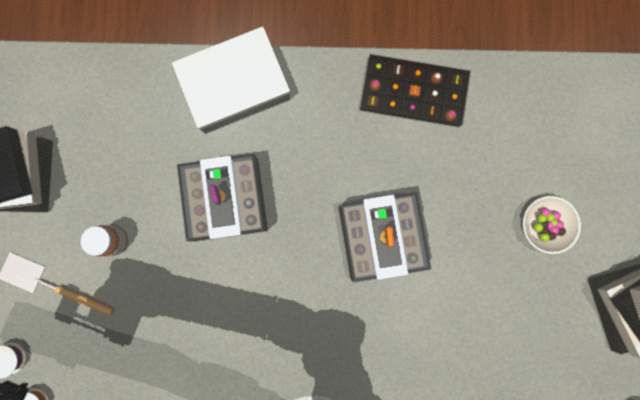

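View pics/scene0.png

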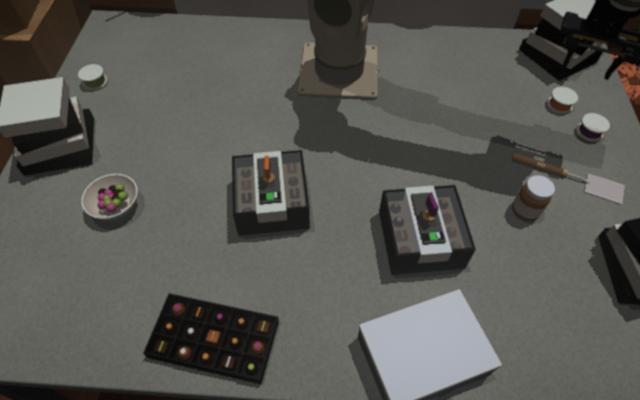

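The top view shows the orange key's case around (386,235), with its key at (389,237) and the green field at (381,214). The purple key's case is around (222,197). The arm is at the left. Next I'll enlarge and measure.

```bash
cat > h.py <<'E'
import numpy as np
from scipy.spatial.transform import Rotation as R
def ray(c,u,v):
    f=200/np.tan(np.radians(c["vfov"])/2)
    d=R.from_quat(c["attitude"]).apply([(u-c["cx"])/f,(v-c["cy"])/f,1]); return np.array(c["eye"]),d
def atz(c,u,v,z):
    e,d=ray(c,u,v); return e+d*(z-e[2])/d[2]
def proj(c,p):
    f=200/np.tan(np.radians(c["vfov"])/2)
    q=R.from_quat(c["attitude"]).inv().apply(np.array(p)-c["eye"]); return q[0]/q[2]*f+c["cx"],q[1]/q[2]*f+c["cy"]
E
python3 - <<'E'
from bench import r
import cv2,numpy as np
from h import *
C={n:r.camera(n) for n in("top","scene")}
a=cv2.resize(C["top"]["image"][180:290,330:440],None,fx=5,fy=5,interpolation=cv2.INTER_CUBIC)
cv2.imwrite("pics/c1.png",a[:,:,::-1])
for n,c in C.items():
    h=cv2.cvtColor(c["image"],cv2.COLOR_RGB2HSV)
    for nm,lo,hi in(("or",(5,150,120),(18,255,255)),("gr",(50,150,100),(75,255,255))):
        m=cv2.inRange(h,lo,hi); k,l,st,ce=cv2.connectedComponentsWithStats(m)
        for i in range(1,k):
            if st[i,4]>15: print(n,nm,ce[i].round(1),st[i],atz(c,*ce[i],.16 if nm=="or" else .098).round(4))
# triangulate nothing: check top camera corners
E
```

```text
top or [368.   15.9] [366   0   5  38 103] [ 0.9519 -0.094   0.16  ]
top or [409.5   5.9] [408   1   4  11  18] [ 0.9754 -0.1808  0.16  ]
top or [523.7  12.6] [522   0   5  25  67] [ 0.9657 -0.4199  0.16  ]
top or [420.7  20. ] [419  12   5  17  24] [ 0.9453 -0.2043  0.16  ]
top or [56.5 17.9] [55 14  5 10 19] [0.9337 0.558  0.16  ]
top or [409.6  35. ] [402  18  13  29  97] [ 0.9123 -0.1813  0.16  ]
top or [422.4  36.9] [418  24  11  23 116] [ 0.9089 -0.208   0.16  ]
top or [417.7  72.3] [415  70   6   6  23] [ 0.8329 -0.1985  0.16  ]
top or [434.9  79. ] [432  75   9   7  29] [ 0.8194 -0.2343  0.16  ]
top or [373.8  85.9] [371  81   8   8  26] [ 0.8022 -0.1078  0.16  ]
top or [414.4  90. ] [409  85  12  11 105] [ 0.7953 -0.1919  0.16  ]
top or [454.2  96. ] [452  94   6   5  18] [ 0.7844 -0.2741  0.16  ]
top or [392.1 103.4] [390 101   6   6  22] [ 0.7662 -0.146   0.16  ]
top or [432.  109.9] [431 106   3   9  24] [ 0.7542 -0.2282  0.16  ]
top or [449. 116.] [446 112   8   8  22] [ 0.7421 -0.2634  0.16  ]
top or [388.3 236.1] [381 227  13  19 155] [ 0.493  -0.1407  0.16  ]
top gr [216.7 173.5] [214 170   7   8  51] [0.6208 0.2226 0.098 ]
top gr [382.1 213.3] [379 210   7   8  53] [ 0.5422 -0.136   0.098 ]
scene or [627.7  69.6] [618  64  18  13 132] [0.1302 0.7414 0.16  ]
scene or [630.7  87. ] [622  77  18  21 145] [0.1956 0.7295 0.16  ]
scene or [266.1 162.7] [264 157   5  12  55] [ 0.4974 -0.1439  0.16  ]
scene or [212.5 335.2] [209 331   9   9  40] [ 0.8848 -0.1869  0.16  ]
scene or [234.4 340.1] [233 338   4   5  17] [ 0.8907 -0.1476  0.16  ]
scene or [204.9 355.7] [203 354   5   5  18] [ 0.9205 -0.1931  0.16  ]
scene gr [269.3 196.3] [267 194   6   5  23] [ 0.5435 -0.1362  0.098 ]
```

View pics/c1.png

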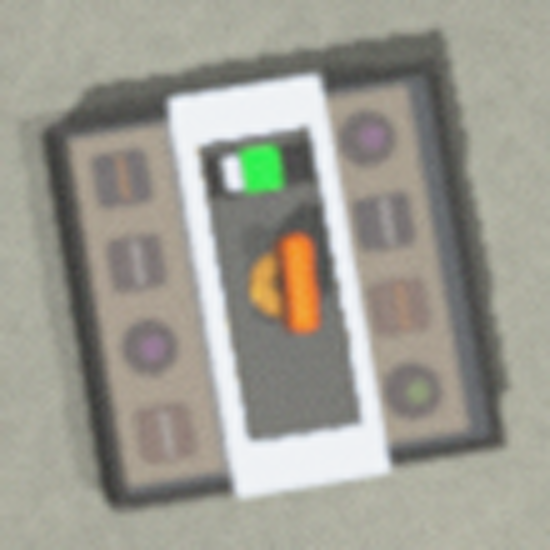

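Crop (scale 5, origin 330,180): the plate corners are at (200,145), (310,128), (360,422) and (248,438). The bow's top runs from about (298,236) to (306,330), the green field is at (262,168), and the marker is to its left at (232,173).

```bash
python3 - <<'E'
from bench import r
from h import *
c=r.camera("top")
P=lambda u,v,z: atz(c,330+(u+.5)/5-.5,180+(v+.5)/5-.5,z)
k=[P(u,v,.098) for u,v in((200,145),(310,128),(360,422),(248,438))]
print("plate c",np.mean(k,0),"sizes",[np.linalg.norm(k[i]-k[i-1]).round(4) for i in range(4)])
d=(k[0]+k[1]-k[2]-k[3]); pl=np.degrees(np.arctan2(d[1],d[0]));print("plate dir",pl)
a,b=P(298,236,.16),P(306,330,.16); d=a-b
print("bow",(a+b)/2,np.linalg.norm(d),np.degrees(np.arctan2(d[1],d[0])))
g=P(262,168,.098); ax=g-.05*np.array([np.cos(np.radians(pl)),np.sin(np.radians(pl)),0]);print("green",g,"axis from green",ax, "mark",P(230,173,.098))
s=r.read_state()
M=R.from_quat(s["eef_rot"]).as_matrix();print(M.round(3),s["ee_pos"],s["joint_positions"])
E
```

```text
plate c [ 0.49353423 -0.14377669  0.098     ] sizes [np.float64(0.1265), np.float64(0.048), np.float64(0.1271), np.float64(0.0483)]
plate dir 10.061835072517512
bow [ 0.49294925 -0.1440862   0.16      ] 0.0379058033757548 5.380152224991261
green [ 0.5424645  -0.13583907  0.098     ] axis from green [ 0.49323351 -0.14457461  0.098     ] mark [ 0.5400207  -0.12211276  0.098     ]
[[-0.938  0.347 -0.   ]
 [ 0.347  0.938 -0.001]
 [-0.    -0.001 -1.   ]] [0.21649992 0.58614606 0.2222361 ] [-1.23957247  0.33248924 -0.06468772  1.46043205  0.02159188  1.34992159
 -0.08852032]
```

```bash
python3 -m crank '[[[-308,-249,0,68,1],[-308,-249,0,68,1],[-308,-249,0,68,1],[-308,-249,0,68,1],[-308,-249,0,68,1],[-308,-249,0,68,1],[-308,-249,0,68,1],[-308,-249,0,68,1],[-513,-589,0,154,1],[-513,-589,0,154,1],[-513,-589,0,154,1],[-513,-589,0,154,1],[-513,-589,0,154,1],[-513,-589,0,154,1],[-513,-589,0,154,1],[-513,-589,0,154,1],[-513,-589,0,154,1],[-513,-589,0,154,1],[-513,-589,0,154,1],[-513,-589,0,154,1]]]' 25
cat > look.py <<'E'
import sys,cv2
from bench import r
from h import *
c=r.camera("wrist"); cv2.imwrite(sys.argv[1],c["image"][:,:,::-1])
s=r.read_state();M=R.from_quat(s["eef_rot"]).as_matrix()
e=M.T@(np.array([.4932,-.1441,.123])-s["ee_pos"])*1000
print("t",s["time"],"pos",s["ee_pos"],"y ang",np.degrees(np.arctan2(M[1,1],M[0,1])),"to go",e,"q",np.round(s["joint_positions"],2),"w",s["width"])
print("axis top px",proj(c,[.4932,-.1441,.16]),"green px",proj(c,[.5425,-.1358,.098]),"eye",c["eye"])
E
python3 look.py pics/w1.png
```

```text
time: 2.25
ee_pos: [0.4937, -0.1437, 0.2225]
eef_rot: [0.999, 0.052, 0.0, -0.0]
ft_force: [0.5, -0.7, -0.3]
width: 0.0873
grip_force: 0.0
t 2.3 pos [ 0.49370201 -0.14358914  0.22253446] y ang -83.98528432804868 to go [-0.56400634  0.48069226 99.53428113] q [-0.48  0.08  0.72  1.78 -0.06  1.3  -1.21] w 0.08709316247890905
axis top px (np.float64(323.2354570964083), np.float64(217.19753536552076)) green px (np.float64(319.7329246586307), np.float64(140.69467026650923)) eye [ 0.55905706 -0.13755872  0.38442299]
```

View pics/w1.png

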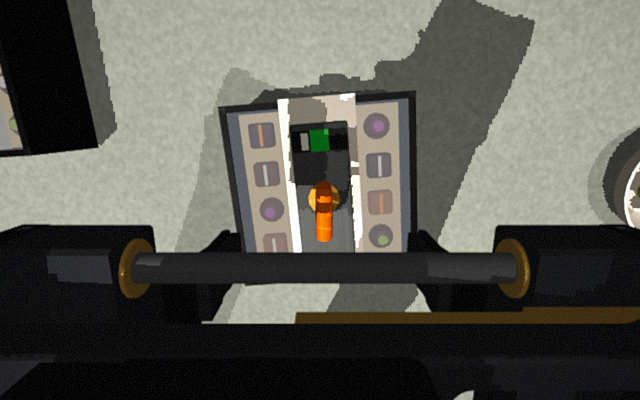

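The wrist view shows the orange bow at (323,217), exactly where it was predicted, aligned with the fingers' gap. The green field is at (319,140) with the marker to its left. I'll descend and grip.

```bash
python3 -m crank '[[[0,0,25,0,1],[0,0,50,0,1],[0,0,75,0,1],[0,0,90,0,1],[-1,0,98,0,1],[-1,0,98,0,1],[-1,0,98,0,-1],[-1,0,98,0,-1],[-1,0,98,0,-1],[-1,0,98,0,-1],[-1,0,98,0,-1],[-1,0,98,0,-1],[-1,0,98,0,-1],[-1,0,98,0,-1]]]' 20
```

```text
time: 3.7
ee_pos: [0.4927, -0.1441, 0.1245]
eef_rot: [0.999, 0.05, 0.0, -0.0]
ft_force: [0.5, -0.4, 0.1]
width: 0.031
grip_force: 0.0
```

```bash
python3 -m crank '[[[0,0,0,0,-1],[0,0,0,0,-1],[0,0,0,0,-1],[0,0,0,0,-1],[0,0,0,0,-1],[0,0,0,0,-1]]]'; python3 -c "
from bench import r
s=r.read_state();print(s['torque'],s['width'])"
```

```text
time: 4.3
ee_pos: [0.4927, -0.1437, 0.1245]
eef_rot: [0.999, 0.05, -0.0, -0.0]
ft_force: [-1.2, 3.2, 1.7]
width: 0.0118
grip_force: 20.0
[ 0.51998115  0.37449888 -0.00510116] 0.011831662292440252
```

```bash
python3 -m crank '[[[0,0,0,-6,-1],[0,0,0,-12,-1],[0,0,0,-18,-1],[0,0,0,-22,-1],[0,0,0,-26,-1],[0,0,0,-28,-1],[0,0,0,-28,-1],[0,0,0,-28,-1]]]'; python3 -c "
from bench import r
s=r.read_state();print(s['torque'],s['width'])"; python3 look.py pics/w2.png; python3 -c "
import cv2
a=cv2.imread('pics/w2.png');cv2.imwrite('pics/w2c.png',cv2.resize(a[60:260,200:440],None,fx=3,fy=3))"
```

```text
time: 5.1
ee_pos: [0.4928, -0.1442, 0.1245]
eef_rot: [0.957, 0.29, 0.0, 0.0]
ft_force: [0.8, 1.2, -0.2]
width: 0.0117
grip_force: 20.0
[0.05860677 0.02693801 0.00431039] 0.01171358056332273
t 5.15 pos [ 0.49282216 -0.14413027  0.12452873] y ang -56.32943112880818 to go [0.33098771 0.18387729 1.52883412] q [-0.4   0.18  0.66  1.91 -0.13  1.09 -0.67] w 0.012033793532819267
axis top px (np.float64(322.55504341393987), np.float64(280.4160137425315)) green px (np.float64(358.6688018618225), np.float64(156.05715988977835)) eye [ 0.54748513 -0.10844003  0.28645845]
```

View pics/w2c.png

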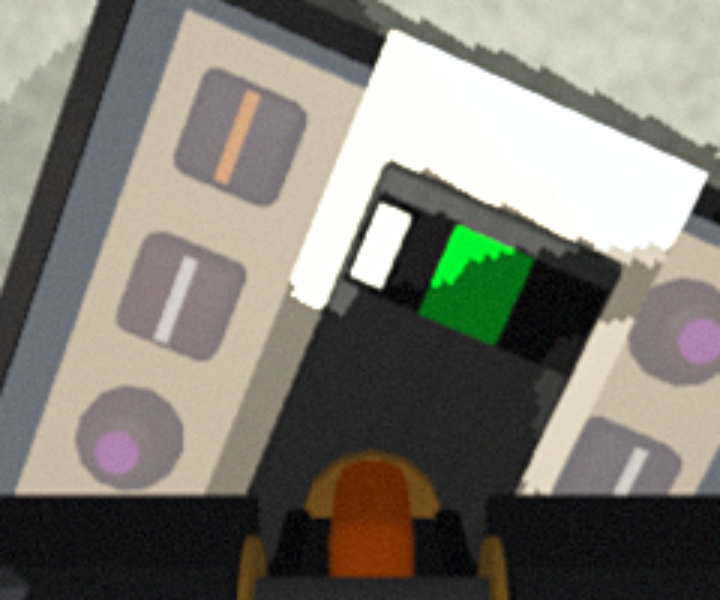

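The picture shows the white marker at (381,246) and the green field's middle at (477,285). At about 5.1 px/mm that is -20 mm, near the anticlockwise stop. I'll push a little more to feel the stop.

```bash
python3 -m crank '[[[0,0,0,-1,-1],[0,0,0,-2,-1],[0,0,0,-3,-1],[0,0,0,-4,-1],[0,0,0,-4,-1]]]'; python3 -c "
from bench import r
import numpy as np
s=r.read_state();q=s['eef_rot'];print(s['torque'],s['width'],2*np.degrees(np.arctan2(q[1],q[0])))"
```

```text
time: 5.65
ee_pos: [0.4927, -0.1442, 0.1245]
eef_rot: [0.946, 0.323, 0.0, 0.0]
ft_force: [1.3, -0.7, -1.7]
width: 0.012
grip_force: 20.0
[-0.13757157 -0.2997814  -0.40658912] 0.011963105000326156 37.74379156095527
```

The torque about z is now -0.41 N m with the tool at 37.7°, so the key is at its stop. I'll turn back clockwise.

```bash
python3 -m crank '[[[0,0,0,6,-1],[0,0,0,12,-1],[0,0,0,18,-1],[0,0,0,24,-1],[0,0,0,30,-1],[0,0,0,36,-1],[0,0,0,42,-1],[0,0,0,48,-1],[0,0,0,54,-1],[0,0,0,60,-1],[0,0,0,66,-1],[0,0,0,71,-1],[0,0,0,75,-1],[0,0,0,78,-1],[0,0,0,78,-1],[0,0,0,78,-1],[0,0,0,78,-1]]]'; python3 -c "
from bench import r
import numpy as np
s=r.read_state();q=s['eef_rot'];print(s['torque'],s['width'],2*np.degrees(np.arctan2(q[1],q[0])))"; python3 look.py pics/w3.png; python3 -c "
import cv2
a=cv2.imread('pics/w3.png');cv2.imwrite('pics/w3c.png',cv2.resize(a[60:260,180:440],None,fx=3,fy=3))"
```

```text
time: 7.35
ee_pos: [0.4928, -0.143, 0.1245]
eef_rot: [0.939, -0.343, -0.0, -0.001]
ft_force: [0.6, 6.2, 0.1]
width: 0.0121
grip_force: 20.0
[ 1.24922605 -0.00794384 -0.03814624] 0.012098096795761454 -40.11266342649344
t 7.4 pos [ 0.49279445 -0.14298586  0.12450707] y ang -130.1123351269908 to go [1.02953578 0.5921806  1.50545795] q [-0.54  0.21  0.82  1.91 -0.17  1.1  -1.92] w 0.011738314026470053
axis top px (np.float64(323.9335796051889), np.float64(280.9778837138729)) green px (np.float64(258.24993322196184), np.float64(179.40856589559047)) eye [ 0.54311175 -0.18629074  0.28638712]
```

View pics/w3c.png

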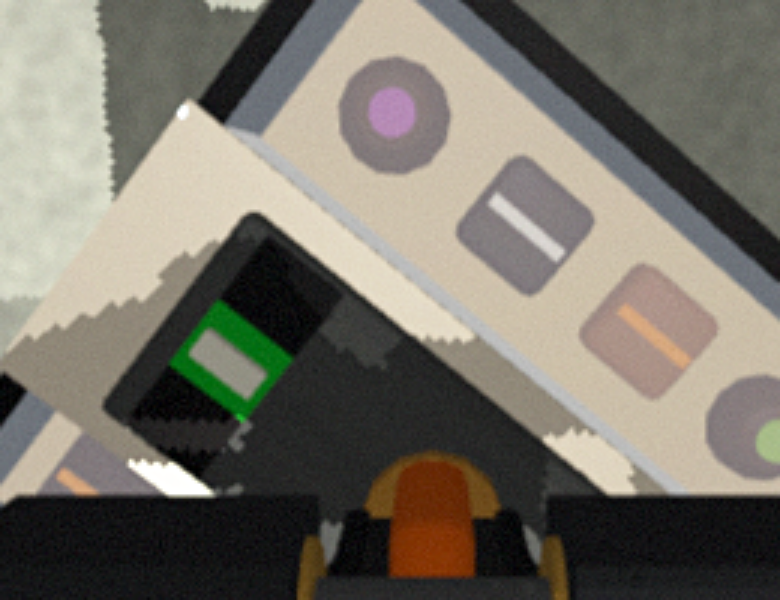

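The marker at (228,363) sits in the middle of the green field at (232,360). I'll let go and rise.

```bash
python3 -m crank '[[[0,0,0,0,-0.6],[0,0,0,0,-0.4],[0,0,0,0,0],[0,0,0,0,0.3],[0,0,0,0,0.3],[0,0,0,0,0.3],[0,0,0,0,0.3],[0,0,-10,0,0.3],[0,0,-30,0,0.3],[0,0,-60,0,0.3],[0,0,-100,0,0.3],[0,0,-120,0,0.3],[0,0,-120,0,0.3],[0,0,-120,0,0.3],[0,0,-120,0,0.3]]]'; python3 look.py pics/w4.png
```

```text
time: 8.9
ee_pos: [0.4922, -0.1439, 0.2437]
eef_rot: [0.939, -0.344, -0.001, 0.0]
ft_force: [-0.5, -0.2, -0.0]
width: 0.0567
grip_force: 0.0
t 8.95 pos [ 0.49213469 -0.14389513  0.24359029] y ang -130.27358750829652 to go [  1.10215775  -0.65631938 120.58834449] q [-0.6   0.07  0.84  1.76 -0.05  1.34 -2.02] w 0.05665779183106802
axis top px (np.float64(322.450458697236), np.float64(208.1423925987682)) green px (np.float64(281.58614703403913), np.float64(157.45349279668784)) eye [ 0.54255743 -0.18714444  0.40554692]
```

View pics/w4.png

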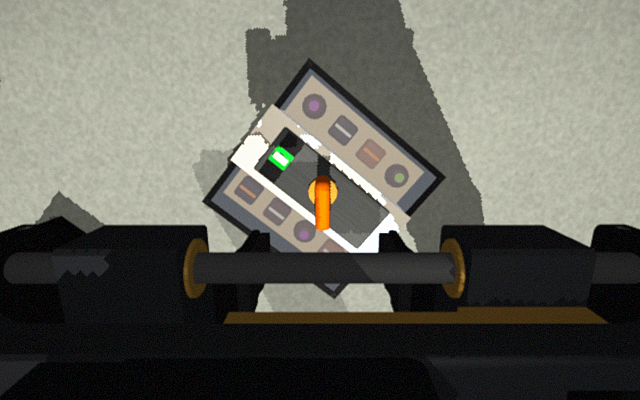

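The key is free and the gripper is well clear of it. The marker still stands in the middle of the green field at (281,158).

```bash
python3 -c "
from bench import r
print(r.close_job())"
```

```text
the job is handed in; nothing more can be done
None
```

The orange key was turned anticlockwise to its stop, then clockwise until the marker stood in the middle of the green field; I let go, left the purple key alone and handed the job in at about 9 s (no verdict was returned).

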